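# Stopper the open manifold ports and hold the push-on gauge on the inclined test nipple

### The arm

A 6-joint arm with a two-finger parallel gripper is mounted at the origin on a cart in front of the work surface, level with it; the furniture and walls round the work are solid. World frame = base frame: x ahead of the robot, y to its left, z up, the work surface at z = 0. Lengths are in mm, angles in rad, forces in N, time in s.
With the tool pointing down it reaches from about 375 to 925 mm from the base axis. Payload 5.7 kg.
Tool frame: the origin (TCP) lies midway between the tips of the shut fingers; the grasp point (between the pads) lies 19 mm behind it; z points along the fingers, y is the line along which they close (so a half turn about z gives the same grasp; the last joint's range is limited). The gripper opens to 85 mm and grips with 20 to 120 N. Pads are 22 mm wide; open, the fingers measure 114 mm over their backs; the gripper's body (76 mm by 85 mm) begins 54 mm behind the grasp point. The pads swing forward as they close: fully open they stand 13 mm farther back than shut.
Start: joints at [-1.394, 0.359, 1.51, -0, 1.272, -0.115], TCP at [172.591, -574.609, 231.267] pointing down, gripper open.
Joint ranges: [-2.97, 2.97], [-1.01, 2.36], [0.21, 2.38], [-0.96, 4.11], [0.2, 2.71], [-2.98, 2.98]. Speed limits (rad/s): [2.39, 2.39, 3.14, 3.14, 3.14, 3.14].

### API

Orientations are given as a rotation vector (axis times angle).
In Python, from rig import r gives the robot as it stands.
- The arm moves only by the tool play_rows, never from a script. Its argument "motion" is a list that holds one entry, the list of rows, each a list of 4 numbers: the shift along the tool's x, y, z in cm, then the turn about the tool's z in rad. In form: [[[tx, ty, tz, turn], ...]]. A call has exactly 5 rows; each row shifts and turns the commanded pose from where the row before left it, along the tool's axes as they then stand; what a row does not reach is not made up. A row lasts 1/8 s, in which the tool goes at most 62.5 mm and 10.7 degrees, less where a joint would pass 70% of its speed; a pose out of reach is approached as far as the arm can. A call with a gripper value outside its range is refused whole. "fingers" is the closure, from -1 (fully open) to 1 (shut), so that 0 is half open, set as the call begins (left out, the last holds). The fingers move at their own pace and stop on an object; "newtons" is the grip in N (left out, the last holds). Time passes only in rows, so rows that do not move let the fingers close, or fill a call up. It gives the time, the measured TCP pose, the force, the opening and the grip force at its end, in the units of the state.
- r.observe(): the state, without advancing time (a new reading comes with each control period).
- r.read_camera(name): name is "side" or "top" or "wrist"; returns a dict with "img" (384x512x3 uint8, blue, green, red), "depth" (384x512 float32, mm along the optical axis (not along the pixel's ray), 0 where there is no reading), "mtx" (3x3 intrinsics, pixels), "eye" and "orientation" of the camera in the world. Camera axes: x right, y up, looking along -z (the intrinsics and any distortion apply to the point x, -y, -z); pixel columns grow to the right and rows downward; lengths in mm; the calibration is good to about 2 mm. A picture is of the moment at which its call begins.
- r.sign_off(): hands the job in; it is judged then, once.
The state is a dict: "time_s": time; "qpos": joint angles; "qvel": joint speeds; "joint_efforts": joint torques, N m; "ee_pos": TCP position; "orientation": TCP orientation; "ft_force": force on the tool from outside, world axes, zero at the start; "ft_torque": the same for the moment, N m; "width": finger opening in mm; "finger_force": force on a finger pad.
Only numpy, scipy, OpenCV 4.12 (cv2) and the standard library are available. Lean on these libraries where they do the work, as an engineer would, in place of code of your own. Each camera call takes 0.05 s, during which the arm holds its last target. There are 200 camera calls.

### The job

Get the vacuum manifold ready for its leak check: first close its two open ports by setting one of the red rubber balls from the white tray into each of the two open brass seats, leaving both balls resting there. Then take the blue push-on gauge out of its stand, press its steel coupler squarely down over the inclined nipple at the front of the manifold until the orange collar snaps back and is fully home, and finish while still gripping the gauge and holding it there against the collar's spring. Leave the timer, the dish and the small bottle where they are.

Things in the scene. Friction and masses are not known exactly. Their poses are not given: they have to be found in the camera images.
- manifold: aluminium bar fixed to the bench, 278 mm long (its y) over its 56 mm high end plates, 64 mm deep (x), top at 52 mm; origin on the worktop under its centre, z up, -x side to the robot. Four brass ports on top at x = 0, y = -96, -32, 32, 96 mm: two open seats, two closed by white filters (tops 85 mm above the worktop); which is where varies. Its front block carries the nipple
- port_a_seat (a point): centre of a ball when seated in open port A, on the port's axis, 69.3 mm above the worktop. The port is a brass disc 34 mm across and 10 mm high with an open 45-degree cone, 25 mm across at its rim, which is 7.3 mm below this point. Either ball may go in either seat
- port_b_seat (a point): the same for open seat B
- ball_a_center (a point): centre of red rubber ball A, 28 mm across, 14 g, lying in a pocket of the white tray with its centre about 16.5 mm above the worktop
- ball_b_center (a point): centre of red rubber ball B, the same as A
- stopper_tray: white tray, 84 x 84 mm, with four square pockets about 38 mm wide, walls 6 mm high and 2.5 mm thick, floor 2.5 mm thick, fixed to the bench; origin under its centre, z up
- gauge_stand: grey stand 64 x 64 x 30 mm on a black foot 84 x 84 x 6 mm, fixed to the bench, origin under its centre, z up; the gauge's nose stands 22 mm deep in its round hole of 32.5 mm
- gauge: push-on gauge, 96 mm long, about 0.18 kg, upright in the stand, nose down. Origin: centre of the open mouth of its steel nose; z runs up along it. z = 0-32 mm: round nose, 22 mm thick with a bulge of 30 mm at z = 4 mm, bore 16 mm wide (19 mm at the mouth) and 28 mm deep. z = 32-92 mm: blue square body 30 x 30 mm, faces along x and y, to grip; black cap with yellow button above
- nipple: nipple at the manifold's front; origin at its base, 50 mm above the worktop; z points out along it, 0.50 rad from vertical, leaning to the manifold's -x; y as the manifold's. Stem 12.4 mm across, rounded tip at z = 34 mm; round it the orange collar, top at z = 22 mm free, 12 mm fully home; at y = +-15 mm two sprung rollers in posts 28 mm high. The coupler's mouth pushes the collar
- collar (a joint): travel of the sprung orange collar, m: 0 free, 0.010 fully home at its stop. The coupler's bulge must pass the two rollers: resistance is about 14 N in the first 3 mm, then the bulge snaps through and it falls to about 4 N at 8 to 10 mm. Nothing latches: the collar throws the gauge off again when it is not held. Beyond 10 mm is a hard stop
- indicator (a joint): green pin in the manifold's top behind the nipple, moved by the collar: 0 flush, rises 0.010 m as the collar goes home
- timer: white lab timer 60 x 62 x 16 mm lying on the worktop, loose, to be left alone; origin under its centre
- dish: small round dish, 56 mm across and 14 mm high, loose, to be left alone; origin under its centre
- small_bottle: small bottle with an orange cap, 57 mm across and 106 mm high, loose, to be left alone; origin under its centre
There are look-alikes about, which are no part of the job. What is shaped like the part that bears ball_a_center but purple is not meant.

How it is judged:
By the outcome, as a careful person would: the job done as asked, in the order asked, and still so for the second after the job is handed in, while the arm keeps its last pose, push and grip.
It also fails if it takes over 64 s, if anything falls off the work surface, if the arm or the gripper's body presses on something with over 40 N, if the wrist force passes 120 N, or if a joint passes its speed limit or range.

## Working session

There is one attempt and no reset: what is moved stays moved. The work goes in short steps, Python scripts to look and compute and a tool call to move; the robot and the scene stay as the last step left them, time stands still between calls to the robot, and variables do not carry over. Pictures are saved under pics/ and viewed, at most 10 in all, crops included, and the job is handed in when it is done.

Besides the shell and the picture viewer there is one more tool, called after "Emit:" by a JSON object that holds its "api" and its "payload". play_rows: Moves the arm, as the interface text tells. Its arguments: {"type":"object","properties":{"motion":{"type":"array","items":{"type":"array","items":{"type":"array","items":{"type":"number"}}}},"fingers":{"type":"number"},"newtons":{"type":"number"}},"required":["motion"]}

```bash
ls; mkdir -p pics; python3 - <<'E'
from rig import r
import cv2,numpy as np
s=r.observe();print(s)
ims={}
for n in("top","side"):
    c=r.read_camera(n);print(n,c["mtx"].tolist(),c["eye"],c["orientation"],[k for k in c])
    np.savez(f"{n}0.npz",**{k:np.array(v) for k,v in c.items()})
    ims[n]=c["img"]
cv2.imwrite("pics/top0.png",ims["top"]);cv2.imwrite("pics/side0.png",ims["side"])
E
```

```text
pics
{'time_s': 0.0, 'qpos': array([-1.39411563e+00,  3.59498939e-01,  1.51141764e+00, -6.63023572e-06,
        1.27249035e+00, -1.15091695e-01]), 'qvel': array([ 0.00142642, -0.00081535, -0.00331134,  0.0006989 , -0.0008808 ,
        0.00098466]), 'joint_efforts': array([ 1.86313642e-03, -5.27614474e+01, -2.78626138e+01, -2.83075042e-04,
        1.31317601e-02, -2.10309645e-05]), 'ee_pos': array([ 172.46732609, -573.9823336 ,  230.46281513]), 'orientation': array([-3.10642658e+00, -4.56430469e-01,  9.76370811e-05]), 'ft_force': array([-0.54289428,  0.51951735, -0.48311174]), 'ft_torque': array([-0.06830067, -0.0105915 ,  0.03429445]), 'finger_force': 0.0, 'width': 85.32050193500007}
top [[492.9887922871038, 0.0, 247.34469541311702], [0.0, 492.9887922871038, 189.62180311653563], [0.0, 0.0, 1.0]] [ 351.11188896   -4.69142384 1315.87806548] [ 0.08216544 -0.1180018  -1.58778633] ['img', 'depth', 'mtx', 'eye', 'orientation']
side [[485.897187075612, 0.0, 255.20790274957938], [0.0, 485.897187075612, 191.08336949805204], [0.0, 0.0, 1.0]] [510.07360967 910.25954385 893.93973009] [-0.00811061 -1.28078085 -2.85914293] ['img', 'depth', 'mtx', 'eye', 'orientation']
```

View pics/top0.png

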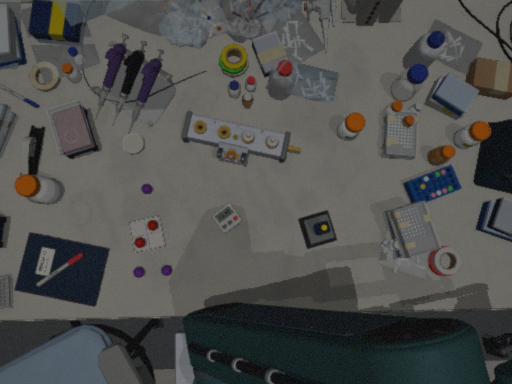

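View pics/side0.png

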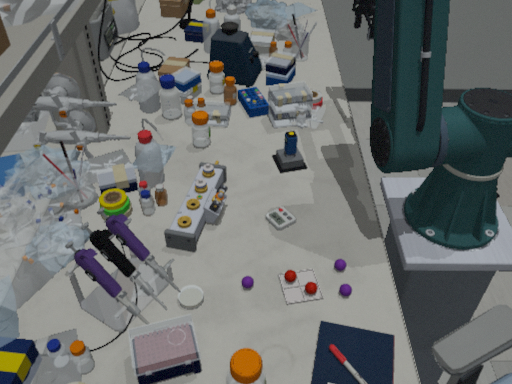

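The top view shows the tray at (147,233) with red balls at (154,225) and (140,242). The manifold runs from (184,133) to (290,150), with the nipple at about (233,155), the stand at (318,229) and the timer at (228,218). Purple decoys sit around the tray.

```bash
cat > h.py <<'E'
import numpy as np,cv2
from scipy.spatial.transform import Rotation as R
def load(n): return dict(np.load(n))
def proj(c,p):
    q=R.from_rotvec(c["orientation"]).inv().apply(np.atleast_2d(p)-c["eye"]); q=q*[1,-1,-1]
    u=q@c["mtx"].T; return u[:,:2]/u[:,2:]
def ray(c,uv):
    uv=np.atleast_2d(uv).astype(float)
    d=np.c_[uv,np.ones(len(uv))]@np.linalg.inv(c["mtx"]).T*[1,-1,-1]
    return R.from_rotvec(c["orientation"]).apply(d)
def onz(c,uv,z):
    d=ray(c,uv); return c["eye"]+d*((z-c["eye"][2])/d[:,2])[:,None]
def tri(c1,u1,c2,u2):
    A=np.zeros((3,3));b=np.zeros(3);L=[]
    for c,u in((c1,u1),(c2,u2)):
        d=ray(c,u)[0];d/=np.linalg.norm(d);P=np.eye(3)-np.outer(d,d);A+=P;b+=P@c["eye"];L.append((c["eye"],P))
    x=np.linalg.solve(A,b);return x,[np.linalg.norm(P@(x-e)) for e,P in L]
def blobs(img,lo,hi,amin=15):
    m=cv2.inRange(cv2.cvtColor(img,cv2.COLOR_BGR2HSV),np.array(lo),np.array(hi))
    n,_,st,ce=cv2.connectedComponentsWithStats(m)
    return [(ce[i].round(1).tolist(),int(st[i,4]),st[i,:4].tolist()) for i in range(1,n) if st[i,4]>=amin]
E
python3 - <<'E'
from h import *
t=load("top0.npz");s=load("side0.npz")
print("red top",[b for b in blobs(t["img"],(0,150,70),(6,255,255))],"\nside",blobs(s["img"],(0,150,70),(6,255,255)))
print("yellow",[b for b in blobs(t["img"],(22,120,100),(34,255,255),6)])
print("manif ends",onz(t,[[187,123],[291,143],[184,133],[289,152]],56).round(0).tolist())
for n,p in zip("p1 p2 p3 p4".split(),[[201,128],[224,133],[249,139],[274,143]]): print(n,onz(t,p,62).round(0))
print("nip",onz(t,[[233,155]],75).round(0),"stand",onz(t,[[318,229]],30).round(0))
a=cv2.resize(t["img"][105:175,175:305],None,fx=6,fy=6,interpolation=3)
b=cv2.resize(s["img"][140:260,150:250],None,fx=5,fy=5,interpolation=3)[:, :]
cv2.imwrite("pics/m1.png",a[:, :780]);cv2.imwrite("pics/m2.png",b)
E
```

```text
red top [([283.9, 69.6], 26, [279, 66, 10, 8]), ([151.9, 224.8], 64, [148, 221, 9, 9]), ([139.1, 242.3], 62, [135, 238, 9, 9]), ([73.8, 259.4], 25, [68, 255, 12, 10])] 
side [([143.3, 138.7], 35, [138, 136, 12, 7]), ([289.9, 275.6], 99, [285, 270, 11, 12]), ([310.6, 287.7], 104, [305, 282, 12, 12])]
yellow [([56.3, 19.4], 354, [49, 1, 16, 33]), ([233.6, 55.6], 246, [221, 44, 26, 24]), ([422.6, 185.8], 12, [421, 184, 4, 4]), ([324.0, 227.0], 21, [322, 225, 5, 5])]
manif ends [[690.0, 119.0, 56.0], [633.0, -152.0, 56.0], [664.0, 127.0, 56.0], [609.0, -146.0, 56.0]]
p1 [[675.  82.  62.]]
p2 [[661.  23.  62.]]
p3 [[644. -42.  62.]]
p4 [[ 632. -107.   62.]]
nip [[599.   0.  75.]] stand [[ 408. -218.   30.]]
```

View pics/m1.png

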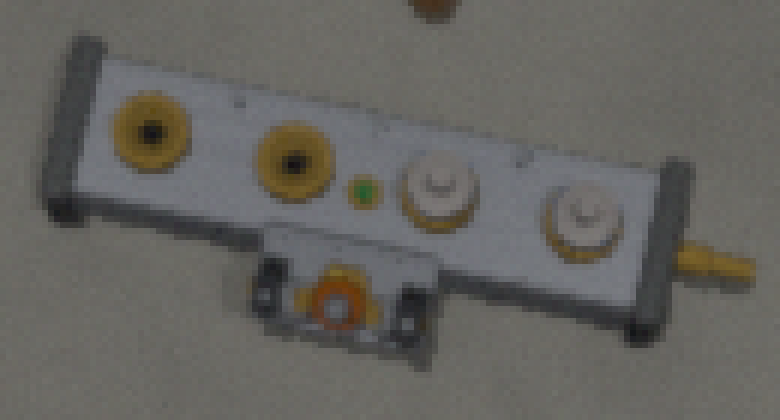

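The open seats are the two on the left (+y): port 1 at crop (152,132), full image about (200.3,127), and port 2 at crop (295,162), about (224.2,132). The nipple tip is at crop (337,308), about (231,156), and the two right-hand ports have filters.

```bash
cat >> h.py <<'E'
def plan(st,via,ang=None,step=6.0):
    """rows (cm,rad) from state to world waypoints via (mm), finally tool y line at angle ang (mod pi)"""
    T=R.from_rotvec(st["orientation"]).as_matrix();p=np.array(st["ee_pos"],float);y=T[:,1]
    turn=0
    if ang is not None:
        # turning +t about tool z (down) reduces world angle
        turn=-((ang-np.arctan2(y[1],y[0])+np.pi/2)%np.pi-np.pi/2)
    segs=[]
    for w in via:
        d=np.array(w,float)-p;n=max(1,int(np.ceil(np.linalg.norm(d)/10/step)));segs+=[d/n]*n;p=np.array(w,float)
    nt=max(len(segs),int(np.ceil(abs(turn)/.18)))
    segs+=[np.zeros(3)]*(nt-len(segs))
    for i,d in enumerate(segs):
        s=T.T@d/10;t=turn/nt
        print(i%5,[round(float(x),2) for x in s]+[round(float(t),3)])
        T=T@R.from_rotvec([0,0,t]).as_matrix()
    print("q6 after",st["qpos"][5],"turn",turn)
E
python3 - <<'E'
from h import *
from rig import r
t=load("top0.npz");s=load("side0.npz")
A=tri(t,[151.9,224.8],s,[289.9,275.6]);B=tri(t,[139.1,242.3],s,[310.6,287.7]);print(A,B)
for u in([151.9,224.8],[139.1,242.3]):print(onz(t,u,18))
for u in([289.9,275.6],[310.6,287.7]):print(onz(s,u,18))
p1,p2=onz(t,[[199.8,126.5],[223.7,131.5]],57);print(p1,p2,np.linalg.norm(p1-p2))
pr,pl=onz(t,[[237.5-2,0],[0,0]],57)
# filters tops
print("f",onz(t,[[175+438/6-.5,105+185/6-.5],[175+585/6-.5,105+208/6-.5]],83))
# ball in depth check
for c in(t,):
  for u,v in((152,225),(139,242),(200,127),(324,227),(231,156)): print(u,v,c["depth"][v,u])
# gauge: blue & yellow both views
print("y side",blobs(s["img"],(22,120,100),(34,255,255),6)[:9])
print("blue side",[b for b in blobs(s["img"],(105,100,40),(130,255,255),20) if 260<b[0][0]<320 and 120<b[0][1]<180])
print("blue top",[b for b in blobs(t["img"],(105,100,40),(130,255,255),6) if 290<b[0][0]<350 and 200<b[0][1]<260])
# stand/foot contour in top: dark
g=cv2.cvtColor(t["img"],cv2.COLOR_BGR2GRAY)[200:260,285:350]
cs,_=cv2.findContours((g<60).astype(np.uint8),cv2.RETR_EXTERNAL,2)
c=max(cs,key=cv2.contourArea);bx=cv2.boxPoints(cv2.minAreaRect(c))+[285,200];w=onz(t,bx,6);print("foot",w.round(0).tolist(),w.mean(0))
st=r.observe()
m=np.array(A[0]);plan(st,[[430,-280,230],[430,150,200],[A[0][0]-0,A[0][1],140]],-0.207)
E
```

```text
(array([428.26683782, 215.853051  ,  18.86871838]), [np.float64(0.003845263146831805), np.float64(0.003845263146855043)]) (array([383.66205209, 248.88040015,  18.65255936]), [np.float64(0.29600263652602493), np.float64(0.2960026365260236)])
[[428.32232074 216.00018651  18.        ]]
[[383.38692423 249.06031135  18.        ]]
[[428.18183696 215.16438678  18.        ]]
[[383.85986607 248.33768623  18.        ]]
[680.17974508  85.70142051  57.        ] [665.84948215  23.51991133  57.        ] 63.8114137090755
f [[ 648.37591638  -37.73695273   83.        ]
 [ 637.3733647  -100.21002326   83.        ]]
152 225 1274.2765
139 242 1273.0951
200 127 1290.217
324 227 1211.151
231 156 1255.3472
y side [([195.5, 23.9], 47, [189, 22, 14, 5]), ([291.0, 133.0], 15, [289, 132, 5, 3]), ([36.6, 145.3], 7, [35, 145, 5, 2]), ([216.3, 162.1], 7, [215, 161, 3, 3]), ([208.5, 174.4], 17, [204, 173, 10, 4]), ([201.2, 189.6], 24, [196, 187, 11, 5]), ([112.6, 198.7], 297, [99, 188, 28, 22]), ([213.0, 198.2], 6, [212, 196, 3, 5]), ([192.5, 203.2], 78, [187, 199, 12, 11])]
blue side [([290.4, 144.8], 178, [285, 134, 12, 21])]
blue top [([317.1, 225.9], 9, [316, 223, 3, 7])]
foot [[439.0, -169.0, 6.0], [460.0, -250.0, 6.0], [380.0, -270.0, 6.0], [358.0, -189.0, 6.0]] [ 409.37587708 -219.46982228    6.        ]
0 [4.73, -2.96, 0.01, -0.063]
1 [4.91, -2.66, 0.01, -0.063]
2 [5.07, -2.35, 0.01, -0.063]
3 [5.2, -2.02, 0.01, -0.063]
4 [5.32, -1.69, 0.01, -0.063]
0 [5.42, -1.35, 0.01, -0.063]
1 [5.49, -1.01, 0.01, -0.063]
2 [3.6, -3.99, 0.38, -0.063]
3 [3.84, -3.76, 0.38, -0.063]
4 [4.07, -3.51, 0.38, -0.063]
0 [4.28, -3.25, 0.38, -0.063]
1 [4.48, -2.97, 0.38, -0.063]
2 [4.66, -2.68, 0.38, -0.063]
3 [4.82, -2.38, 0.38, -0.063]
4 [4.96, -2.07, 0.38, -0.063]
0 [3.08, -1.16, 3.01, -0.063]
1 [3.15, -0.96, 3.01, -0.063]
q6 after -0.11507940175152265 turn -1.072060919693083
```

```bash
python3 - <<'E'
from h import *
from rig import r
plan(r.observe(),[[400,-260,215],[428.3,215.5,140]],0.148,6.1)
E
```

```text
0 [4.4, -3.36, 0.23, -0.095]
1 [4.7, -2.93, 0.23, -0.095]
2 [4.96, -2.47, 0.23, -0.095]
3 [5.17, -1.99, 0.23, -0.095]
4 [5.34, -1.49, 0.23, -0.095]
0 [5.45, -0.97, 0.23, -0.095]
1 [5.52, -0.45, 0.23, -0.095]
2 [5.06, -3.13, 0.95, -0.095]
3 [5.34, -2.63, 0.95, -0.095]
4 [5.56, -2.12, 0.95, -0.095]
0 [5.74, -1.58, 0.95, -0.095]
1 [5.86, -1.02, 0.95, -0.095]
2 [5.93, -0.46, 0.95, -0.095]
3 [5.95, 0.1, 0.95, -0.095]
4 [5.92, 0.67, 0.95, -0.095]
q6 after -0.11507940175152265 turn -1.427060919693083
```

Emit:
{"api": "play_rows", "payload": {"motion": [[[4.4,-3.4,0.2,-0.095],[4.7,-2.9,0.2,-0.095],[5.0,-2.5,0.2,-0.095],[5.2,-2.0,0.2,-0.095],[5.3,-1.5,0.2,-0.095]]], "fingers": -0.2, "newtons": 25}}

```text
time_s: 0.72
ee_pos: [335.8, -347.9, 221.0]
orientation: [-2.911, -1.179, -0.0]
ft_force: [0.0, -0.1, 1.1]
width: 51.4
finger_force: 0.0
```

Emit:
{"api": "play_rows", "payload": {"motion": [[[5.5,-1.0,0.2,-0.095],[5.5,-0.5,0.2,-0.095],[5.1,-3.1,0.9,-0.095],[5.3,-2.6,0.9,-0.095],[5.6,-2.1,0.9,-0.095]]]}}

```text
time_s: 1.35
ee_pos: [411.2, -79.3, 190.0]
orientation: [-2.553, -1.831, -0.0]
ft_force: [0.7, 1.0, -0.4]
width: 51.3
finger_force: 0.0
```

Emit:
{"api": "play_rows", "payload": {"motion": [[[5.7,-1.6,0.9,-0.095],[5.9,-1.0,0.9,-0.095],[5.9,-0.5,0.9,-0.095],[6.0,0.1,0.9,-0.095],[5.9,0.7,0.9,-0.095]]]}}

```text
time_s: 1.98
ee_pos: [429.2, 218.1, 145.0]
orientation: [2.049, 2.381, 0.0]
ft_force: [0.8, 0.1, -0.1]
width: 51.4
finger_force: 0.0
```

```bash
python3 - <<'E'
from h import *
from rig import r
s=r.observe();print(s["time_s"],s["ee_pos"],s["width"],s["ft_force"])
c=r.read_camera("wrist");np.savez("w1.npz",**{k:np.array(v) for k,v in c.items()});cv2.imwrite("pics/w1.png",c["img"])
bl=blobs(c["img"],(0,150,60),(7,255,255),60)
for b in bl: print(b,onz(c,b[0],16.5))
plan(s,[[428.3,215.5,50],[428.3,215.5,6]],0.148,4.5)
E
```

```text
1.975 [429.22201383 218.06537543 144.99033764] 51.39105269907189 [ 0.82025422  0.10905024 -0.05469027]
([203.0, 134.3], 864, [186, 118, 35, 33]) [[383.89189224 250.13592159  16.5       ]]
([252.5, 181.8], 767, [237, 167, 32, 30]) [[428.45932729 217.06984467  16.5       ]]
0 [-0.08, -0.04, 3.17, 0.0]
1 [-0.08, -0.04, 3.17, 0.0]
2 [-0.08, -0.04, 3.17, 0.0]
3 [0.0, -0.0, 4.4, 0.0]
q6 after 0.17708226430439286 turn 0.0014922833906436672
```

View pics/w1.png

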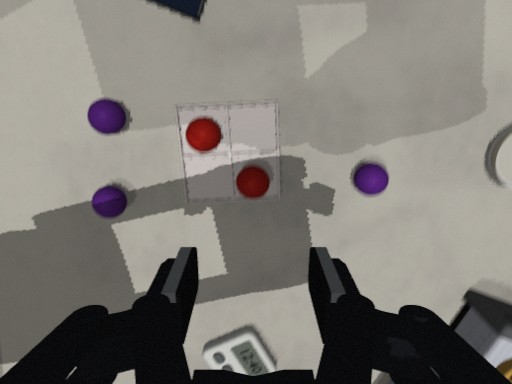

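The wrist view shows ball A at (252,182) and ball B at (203,134), both in tray pockets, with clear room for the fingers. This agrees with the first fix.

Emit:
{"api": "play_rows", "payload": {"motion": [[[0,-0.1,5.0,0],[-0.1,-0.1,5.0,0],[0,0,2.9,0],[0,0,1.0,0],[0,0,0,0]]]}}

```text
time_s: 2.65
ee_pos: [427.5, 214.5, 6.2]
orientation: [-2.053, -2.377, 0.001]
ft_force: [0.4, 0.4, 0.4]
width: 51.4
finger_force: 0.0
```

Emit:
{"api": "play_rows", "payload": {"motion": [[[0,0,0,0],[0,0,0,0],[0,0,0,0],[0,0,0,0],[0,0,0,0]]], "fingers": 1}}

```text
time_s: 3.28
ee_pos: [428.8, 215.1, 7.3]
orientation: [2.053, 2.377, 0.004]
ft_force: [-0.3, 0.2, 7.5]
width: 26.3
finger_force: 24.7
```

```bash
python3 - <<'E'
from h import *
from rig import r
s=r.observe();plan(s,[[428.8,215.1,65],[440,205,125],[610,86,150]],None,6.1)
E
```

```text
0 [0.01, 0.01, -5.77, 0.0]
1 [-0.58, 0.49, -3.0, 0.0]
2 [-0.58, 0.49, -3.0, 0.0]
3 [-3.56, 3.77, -0.62, 0.0]
4 [-3.56, 3.77, -0.62, 0.0]
0 [-3.56, 3.77, -0.62, 0.0]
1 [-3.56, 3.77, -0.62, 0.0]
q6 after 0.17468061989339004 turn 0
```

Emit:
{"api": "play_rows", "payload": {"motion": [[[0,0,-4,0],[0,0,-5,0],[-2,2.2,-2.5,0],[-3.5,3.8,-1,0],[-3.5,3.8,-1,0]]]}}

```text
time_s: 3.9
ee_pos: [538.7, 139.4, 142.5]
orientation: [2.052, 2.378, 0.002]
ft_force: [0.4, 0.6, -0.1]
width: 25.9
finger_force: 24.8
```

Emit:
{"api": "play_rows", "payload": {"motion": [[[-3.5,3.8,-0.5,0],[-2.7,2.9,0,0],[0,0,0,0],[0,0,0,0],[0,0,0,0]]]}}

```text
time_s: 4.53
ee_pos: [611.5, 89.1, 146.1]
orientation: [-2.052, -2.377, 0.001]
ft_force: [-0.6, 0.6, 0.5]
width: 26.2
finger_force: 24.8
```

```bash
python3 - <<'E'
from h import *
from rig import r
s=r.observe();print(s["time_s"],s["ee_pos"],s["width"],s["finger_force"])
c=r.read_camera("wrist");np.savez("w2.npz",**{k:np.array(v) for k,v in c.items()});cv2.imwrite("pics/w2.png",c["img"])
print("pred",proj(c,[[680.2,85.7,57],[665.8,23.5,57]]))
print(blobs(c["img"],(15,110,60),(32,255,255),150))
E
```

```text
4.525 [611.52949702  89.11615889 146.13659533] 26.189692156023256 24.842239916324615
pred [[346.09300525 214.3014328 ]
 [309.82391995 284.13818678]]
[([346.3, 213.9], 1604, [323, 191, 48, 47]), ([324.9, 278.8], 231, [317, 264, 15, 30]), ([503.7, 337.4], 783, [492, 307, 20, 60]), ([274.4, 337.1], 556, [259, 325, 37, 30])]
```

View pics/w2.png

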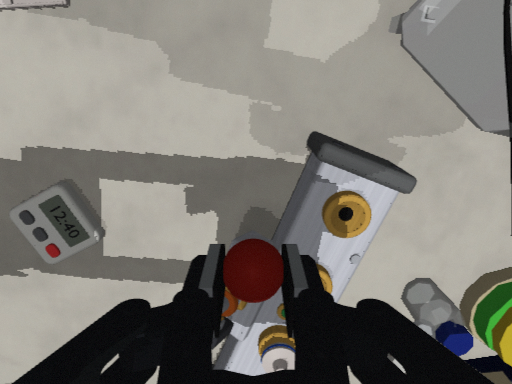

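The ball is held at (253,270) and the open port 1 is at (346,213), right where predicted.

```bash
python3 - <<'E'
from h import *
from rig import r
c=load("w2.npz");s=r.observe()
print(onz(c,[253.5,270],155.5)-s["ee_pos"],onz(c,[346.1,213.5],61))
b=(onz(c,[253.5,270],155.5)-s["ee_pos"])[0]
tgt=np.array([680.2,85.7,0])-[b[0],b[1],0]
print(tgt)
plan(s,[tgt+[0,0,100],tgt+[0,0,64]],None,4)
E
```

```text
[[-0.59851087  0.56097758  9.23938061]] [[678.66093323  87.78352736  61.        ]]
[680.79851087  85.13902242   0.        ]
0 [-0.47, 2.26, 1.54, 0.0]
1 [-0.47, 2.26, 1.54, 0.0]
2 [-0.47, 2.26, 1.54, 0.0]
3 [-0.0, 0.0, 3.6, 0.0]
q6 after -0.11430035447364542 turn 0
```

Emit:
{"api": "play_rows", "payload": {"motion": [[[-0.5,2.3,1,0],[-0.5,2.2,1.5,0],[-0.5,2.2,2,0],[0,0,2.5,0],[0,0,1.0,0]]]}}

```text
time_s: 5.2
ee_pos: [679.7, 83.9, 64.7]
orientation: [-2.051, -2.377, 0.003]
ft_force: [0.7, 0.9, 0.6]
width: 26.2
finger_force: 24.8
```

Emit:
{"api": "play_rows", "payload": {"motion": [[[0,0,0.3,0],[0,0,0,0],[0,0,0,0],[0,0,0,0],[0,0,0,0]]]}}

```text
time_s: 5.82
ee_pos: [681.7, 83.2, 63.8]
orientation: [2.053, 2.377, 0.001]
ft_force: [0.6, -1.0, 0.2]
width: 26.1
finger_force: 24.8
```

Emit:
{"api": "play_rows", "payload": {"motion": [[[0.25,-0.1,0,0],[0,0,0.25,0],[0,0,0,0],[0,0,0,0],[0,0,0,0]]]}}

```text
time_s: 6.45
ee_pos: [680.5, 85.8, 61.2]
orientation: [2.053, 2.377, 0.001]
ft_force: [-0.3, 2.3, 4.9]
width: 26.2
finger_force: 27.4
```

Emit:
{"api": "play_rows", "payload": {"motion": [[[0,0,0,0],[0,0,0,0],[0,0,-0.5,0],[0,0,-3,0],[0,0,-5,0]]], "fingers": -0.2}}

```text
time_s: 7.08
ee_pos: [678.4, 85.4, 144.7]
orientation: [-2.051, -2.375, 0.005]
ft_force: [1.1, 0.2, 0.2]
width: 51.2
finger_force: 0.0
```

```bash
python3 - <<'E'
from h import *
from rig import r
s=r.observe();print(s["time_s"],s["ee_pos"],s["width"],s["finger_force"])
for n in("wrist","side","top"):
    c=r.read_camera(n);print(n,blobs(c["img"],(0,150,60),(7,255,255),40),proj(c,[679.5,86.5,69.3]))
plan(s,[[560,160,140],[384,249.5,120]],None,6.1)
E
```

```text
7.075 [678.39272078  85.4311353  144.71338574] 51.18110052707387 0.0
wrist [([256.6, 204.5], 1264, [237, 185, 40, 40]), ([378.0, 374.3], 69, [371, 369, 19, 11])] [[256.133464   202.49601544]]
side [([183.6, 217.6], 86, [179, 213, 11, 10]), ([310.5, 287.7], 105, [305, 282, 12, 12])] [[183.60142586 218.31827862]]
top [] [[199.14041749 125.55367995]]
0 [3.03, -3.54, 0.18, 0.0]
1 [3.03, -3.54, 0.18, 0.0]
2 [3.03, -3.54, 0.18, 0.0]
3 [2.85, -4.03, 0.52, 0.0]
4 [2.85, -4.03, 0.52, 0.0]
0 [2.85, -4.03, 0.52, 0.0]
1 [2.85, -4.03, 0.52, 0.0]
q6 after -0.12158391783862305 turn 0
```

Emit:
{"api": "play_rows", "payload": {"motion": [[[3.0,-3.5,0,0],[3.0,-3.6,0,0],[3.0,-3.6,0.5,0],[2.9,-4.0,0.5,0],[2.9,-4.0,0.5,0]]]}}

```text
time_s: 7.85
ee_pos: [471.3, 205.1, 129.8]
orientation: [-2.053, -2.376, 0.002]
ft_force: [-0.7, -0.3, 0.4]
width: 51.3
finger_force: 0.0
```

Emit:
{"api": "play_rows", "payload": {"motion": [[[2.8,-4.0,1.0,0],[2.8,-4.0,3.0,0],[0,0,2.5,0],[0,0,0,0],[0,0,0,0]]]}}

```text
time_s: 8.48
ee_pos: [387.0, 248.6, 66.1]
orientation: [2.054, 2.377, 0.0]
ft_force: [-0.9, 0.3, 0.4]
width: 51.2
finger_force: 0.0
```

```bash
python3 - <<'E'
from h import *
from rig import r
s=r.observe();print(s["time_s"],s["ee_pos"],s["width"])
plan(s,[[384,249.5,30],[384,249.5,6]],0.148,4)
E
```

```text
8.475 [387.01312749 248.57473704  66.11614701] 51.176949811892754
0 [0.13, -0.29, 3.61, -0.001]
1 [-0.0, -0.0, 2.4, -0.001]
q6 after 0.27495892465215704 turn -0.0024266576333391576
```

Emit:
{"api": "play_rows", "payload": {"motion": [[[0.1,-0.3,3.0,0],[0,0,2.0,0],[0,0,1.0,0],[0,0,0,0],[0,0,0,0]]]}}

```text
time_s: 9.1
ee_pos: [384.0, 249.3, 6.6]
orientation: [2.053, 2.377, 0.002]
ft_force: [-0.9, -0.4, -0.2]
width: 51.1
finger_force: 0.0
```

Emit:
{"api": "play_rows", "payload": {"motion": [[[0,0,0,0],[0,0,0,0],[0,0,0,0],[0,0,0,0],[0,0,0,0]]], "fingers": 1}}

```text
time_s: 9.72
ee_pos: [383.8, 249.4, 6.3]
orientation: [2.053, 2.377, 0.002]
ft_force: [-0.3, 0.5, 7.1]
width: 26.1
finger_force: 24.5
```

```bash
python3 - <<'E'
from h import *
from rig import r
s=r.observe();print(s["time_s"],s["ee_pos"],s["width"])
plan(s,[[384,249.5,65],[440,220,120],[600,26,146]],None,6.1)
E
```

```text
9.725 [383.76150646 249.42417997   6.32180389] 26.068832156688792
0 [0.01, 0.03, -5.87, 0.0]
1 [-1.87, 2.56, -2.75, 0.0]
2 [-1.87, 2.56, -2.75, 0.0]
3 [-4.3, 2.6, -0.52, 0.0]
4 [-4.3, 2.6, -0.52, 0.0]
0 [-4.3, 2.6, -0.52, 0.0]
1 [-4.3, 2.6, -0.52, 0.0]
2 [-4.3, 2.6, -0.52, 0.0]
q6 after 0.2789221331934591 turn 0
```

Emit:
{"api": "play_rows", "payload": {"motion": [[[0,0,-4,0],[0,0,-4,0],[-2.8,3.9,-3,0],[-4.3,2.8,-0.7,0],[-4.3,2.8,-0.5,0]]]}}

```text
time_s: 10.35
ee_pos: [494.9, 149.3, 128.7]
orientation: [2.052, 2.378, 0.002]
ft_force: [0.4, 0.4, -0.1]
width: 25.9
finger_force: 24.8
```

Emit:
{"api": "play_rows", "payload": {"motion": [[[-4.3,3.0,0,0],[-4.3,3.5,0,0],[-4.3,3.5,0,0],[-2.0,5.0,0,0],[0,0,0,0]]]}}

```text
time_s: 10.98
ee_pos: [667.8, 22.8, 127.5]
orientation: [2.054, 2.373, 0.003]
ft_force: [-0.8, 0.1, -0.5]
width: 25.9
finger_force: 24.8
```

```bash
python3 - <<'E'
from h import *
from rig import r
s=r.observe();print(s["time_s"],s["ee_pos"],s["width"])
plan(s,[[665.2,23.9,90],[665.2,23.9,63]],None,4)
E
```

```text
10.975 [667.76266044  22.77608827 127.54677448] 25.885124120925457
0 [0.15, -0.25, 3.75, 0.0]
1 [0.0, -0.01, 2.7, 0.0]
q6 after -0.21309858113005103 turn 0
```

Emit:
{"api": "play_rows", "payload": {"motion": [[[0.2,-0.3,3.0,0],[0,0,2.0,0],[0,0,1.3,0],[0,0,0,0],[0,0,0,0]]]}}

```text
time_s: 11.6
ee_pos: [660.6, 26.3, 65.2]
orientation: [2.053, 2.378, 0.0]
ft_force: [0.1, -0.5, -0.2]
width: 26.3
finger_force: 25.7
```

```bash
python3 - <<'E'
from h import *
from rig import r
for i in range(2):
    s=r.observe();print(s["time_s"],s["ee_pos"],s["width"],s["ft_force"]); c=r.read_camera("side")
b=[x for x in blobs(c["img"],(0,150,60),(7,255,255),30)];print(b,proj(c,[[665.2,24,69.3]]))
plan(s,[[665.2,24.1,61]])
E
```

```text
11.6 [660.55796099  26.29686064  65.23522575] 26.308687464168923 [ 0.06594237 -0.54675031 -0.20838071]
11.65 [660.75675857  26.27397335  65.45785243] 26.285771878985322 [-0.58247128  1.25854901  0.56862974]
[([194.0, 198.5], 82, [189, 194, 11, 10]), ([183.6, 217.5], 84, [179, 213, 10, 10])] [[192.24917888 200.61963806]]
0 [-0.28, 0.41, 0.45, 0.0]
q6 after -0.21099920433685726 turn 0
```

Emit:
{"api": "play_rows", "payload": {"motion": [[[-0.25,0.4,0,0],[0,0,0.3,0],[0,0,0,0],[0,0,0,0],[0,0,0,0]]]}}

```text
time_s: 12.32
ee_pos: [665.1, 24.2, 62.0]
orientation: [2.053, 2.377, 0.0]
ft_force: [0.5, -1.5, 1.9]
width: 26.1
finger_force: 26.2
```

Emit:
{"api": "play_rows", "payload": {"motion": [[[0,0,0,0],[0,0,0,0],[0,0,-1,0],[0,0,-5,0],[0,0,-5,0]]], "fingers": -0.4}}

```text
time_s: 12.95
ee_pos: [664.4, 24.3, 173.1]
orientation: [-2.053, -2.377, 0.001]
ft_force: [0.5, -0.7, 0.6]
width: 59.6
finger_force: 0.0
```

```bash
python3 - <<'E'
from h import *
from rig import r
s=r.observe();print(s["time_s"],s["ee_pos"],s["width"])
c=r.read_camera("side");print(blobs(c["img"],(0,150,60),(7,255,255),30))
w=r.read_camera("wrist");np.savez("w3.npz",**{k:np.array(v) for k,v in w.items()})
for b in blobs(w["img"],(0,150,60),(7,255,255),200):print(b,onz(w,b[0],69.3))
t=load("top0.npz");b=load("side0.npz")
print("button",tri(t,[324,227],b,[291,133]))
plan(s,[[650,0,200],[409.4,-195,195]],-1.318,6)
E
```

```text
12.95 [664.43609242  24.26732535 173.11244294] 59.643705725844995
[([192.3, 200.0], 77, [188, 196, 10, 10]), ([183.6, 217.6], 86, [179, 213, 10, 10])]
([280.1, 108.7], 1131, [262, 90, 37, 39]) [[680.22183399  85.95533732  69.3       ]]
([248.2, 187.2], 947, [231, 170, 35, 35]) [[665.77194469  23.26887138  69.3       ]]
([387.9, 279.5], 309, [375, 266, 27, 26]) [[797.282624  -42.7784244  69.3      ]]
button (array([ 409.36878703, -220.51633574,  105.69799352]), [np.float64(0.07861167290343225), np.float64(0.078611672903521)])
0 [-2.19, -1.78, -2.69, 0.163]
1 [-3.32, -3.96, 0.09, 0.163]
2 [-3.91, -3.37, 0.09, 0.163]
3 [-4.41, -2.69, 0.09, 0.163]
4 [-4.78, -1.94, 0.09, 0.163]
0 [-5.03, -1.14, 0.09, 0.163]
1 [-5.15, -0.31, 0.09, 0.163]
2 [0.0, 0.0, 0.0, 0.163]
3 [0.0, 0.0, 0.0, 0.163]
q6 after -0.21344159844797866 turn 1.4640064124438135
```

Emit:
{"api": "play_rows", "payload": {"motion": [[[-2.2,-1.8,-2.5,0.163],[-3.3,-4.0,0,0.163],[-3.9,-3.4,0,0.163],[-4.4,-2.7,0,0.163],[-4.8,-1.9,0,0.163]]]}}

```text
time_s: 13.68
ee_pos: [487.7, -130.6, 197.0]
orientation: [2.831, 1.362, 0.0]
ft_force: [0.6, -1.2, -0.1]
width: 59.9
finger_force: 0.0
```

Emit:
{"api": "play_rows", "payload": {"motion": [[[-5.0,-1.1,0,0.163],[-5.1,-0.3,0,0.163],[0,0,0,0.163],[0,0,0,0.16],[0,0,0,0]]]}}

```text
time_s: 14.3
ee_pos: [409.6, -194.5, 197.0]
orientation: [-3.116, -0.398, -0.0]
ft_force: [1.0, -0.3, 0.5]
width: 59.8
finger_force: 0.0
```

```bash
python3 - <<'E'
from h import *
from rig import r
s=r.observe();print(s["time_s"],s["ee_pos"],s["width"],s["orientation"])
w=r.read_camera("wrist");np.savez("w4.npz",**{k:np.array(v) for k,v in w.items()});cv2.imwrite("pics/w4.png",w["img"])
for b in blobs(w["img"],(20,120,80),(34,255,255),100):print(b,onz(w,b[0],105))
plan(s,[[409.4,-220,51]],-1.318,4)
E
```

```text
14.3 [ 409.58903016 -194.46427399  196.9790079 ] 59.76387444247776 [-3.11629710e+00 -3.97670745e-01 -2.03973802e-04]
([287.2, 202.9], 258, [278, 195, 19, 17]) [[ 409.59584349 -220.1105657   105.        ]]
0 [-0.17, 0.62, 3.65, 0.0]
1 [-0.17, 0.62, 3.65, 0.0]
2 [-0.17, 0.62, 3.65, 0.0]
3 [-0.16, 0.62, 3.65, 0.0]
q6 after 0.7209890538115699 turn 0.0010517388387638604
```

View pics/w4.png

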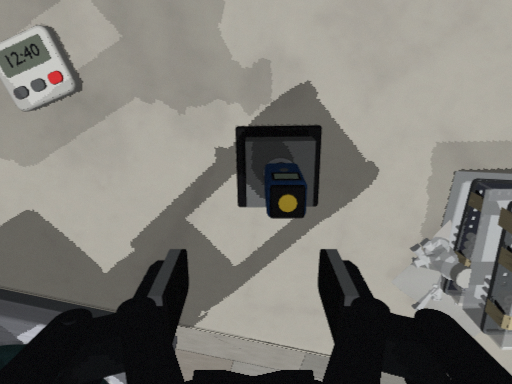

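The gauge's yellow button is at (287,203), square to the fingers. The stand is also aligned.

Emit:
{"api": "play_rows", "payload": {"motion": [[[-0.3,1.2,0.5,0],[-0.4,1.3,3.0,0],[0,0,5.0,0],[0,0,4.5,0],[0,0,1.6,0]]]}}

```text
time_s: 14.98
ee_pos: [407.8, -219.9, 48.0]
orientation: [-3.113, -0.399, 0.005]
ft_force: [-0.4, 0.9, 0.3]
width: 59.7
finger_force: 0.0
```

Emit:
{"api": "play_rows", "payload": {"motion": [[[0,0,0,0],[0,0,0,0],[0,0,0,0],[0,0,0,0],[0,0,0,0]]], "fingers": 1, "newtons": 20}}

```text
time_s: 15.6
ee_pos: [409.5, -220.5, 51.2]
orientation: [3.116, 0.396, 0.001]
ft_force: [0.7, -0.2, -1.3]
width: 30.0
finger_force: 27.0
```

Emit:
{"api": "play_rows", "payload": {"motion": [[[0,0,-0.7,0],[0,0,-0.7,0],[0,0,0,0],[0,0,0,0],[0,0,0,0]]]}}

```text
time_s: 16.23
ee_pos: [409.2, -220.3, 64.6]
orientation: [-3.116, -0.396, 0.0]
ft_force: [-0.4, -0.8, -2.2]
width: 29.7
finger_force: 27.0
```

Emit:
{"api": "play_rows", "payload": {"motion": [[[-0.7,0,0,0],[-0.6,0,0.1,0],[-0.6,0,0.15,0],[0,0,0,0],[0,0,0,0]]]}}

```text
time_s: 16.85
ee_pos: [391.5, -225.5, 62.4]
orientation: [3.116, 0.396, 0.002]
ft_force: [4.5, 1.5, -0.8]
width: 29.3
finger_force: 27.1
```

```bash
python3 - <<'E'
from h import *
from rig import r
s=r.observe();print(s["time_s"],s["ee_pos"],s["width"],s["ft_force"],s["finger_force"])
w=r.read_camera("side");np.savez("s5.npz",**{k:np.array(v) for k,v in w.items()})
t=r.read_camera("wrist");np.savez("w5.npz",**{k:np.array(v) for k,v in t.items()})
a=cv2.resize(w["img"][90:190,230:350],None,fx=4,fy=4,interpolation=3);b=t["img"][:,:]
b=cv2.resize(b,(533,400))[:, :320]
cv2.imwrite("pics/c5.png",np.hstack([a,b]))
E
```

```text
16.85 [ 391.51062063 -225.46929968   62.44969796] 29.252562267200425 [ 4.51264717  1.46205281 -0.79782736] 27.112233638763428
```

View pics/c5.png

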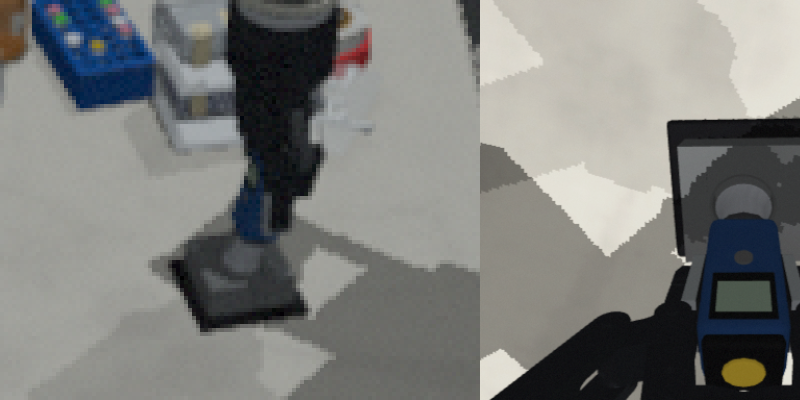

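The swivel works: the gauge is leaning in the pads with its nose still in the hole (about 5 N). I'll carry on to about 0.5 rad.

Emit:
{"api": "play_rows", "payload": {"motion": [[[-0.55,0,0.2,0],[-0.55,0,0.25,0],[0,0,0,0],[0,0,0,0],[0,0,0,0]]]}}

```text
time_s: 17.58
ee_pos: [380.3, -228.0, 57.7]
orientation: [3.116, 0.396, -0.0]
ft_force: [2.8, -0.2, -1.7]
width: 29.7
finger_force: 27.0
```

```bash
cat >> h.py <<'E'
def tilt(w,s):
    """button seen by the wrist camera -> tilt of the gauge about the grasp point (button top 34 mm above it)"""
    T=R.from_rotvec(s["orientation"]).as_matrix();g=np.array(s["ee_pos"])-19*T[:,2]
    b=max((x for x in blobs(w["img"],(20,120,80),(34,255,255),150) if x[0][1]>200 and 150<x[0][0]<370),key=lambda x:x[1])
    a=np.linspace(-.2,.9,1101);P=np.array([g+34*(-np.sin(t)*T[:,0]-np.cos(t)*T[:,2]) for t in a])
    u=proj(w,P);e=np.linalg.norm(u-b[0],axis=1);i=e.argmin()
    return b,a[i],e[i]
E
python3 - <<'E'
from h import *
from rig import r
s=r.observe();print(s["time_s"],s["ee_pos"],s["width"],s["ft_force"])
t=r.read_camera("wrist");np.savez("w6.npz",**{k:np.array(v) for k,v in t.items()})
print(tilt(t,s)); print(tilt(load("w5.npz"),{"ee_pos":[391.5,-225.5,62.4],"orientation":s["orientation"]}))
E
```

```text
17.575 [ 380.25441358 -228.04418196   57.74238179] 29.65811615845081 [ 2.81694552 -0.22857632 -1.66218335]
(([252.8, 364.5], 668, [232, 355, 42, 20]), np.float64(0.34400000000000003), np.float64(1.2281614769439317))
(([252.9, 357.2], 913, [232, 344, 43, 28]), np.float64(0.21200000000000002), np.float64(1.3277499734283706))
```

```bash
cat >> h.py <<'E'
def facetilt(w,s):
    """plane through the blue front face from wrist depth -> tilt, and nose-mouth estimate"""
    T=R.from_rotvec(s["orientation"]).as_matrix();g=np.array(s["ee_pos"])-19*T[:,2]
    m=cv2.inRange(cv2.cvtColor(w["img"],cv2.COLOR_BGR2HSV),np.array((105,90,25)),np.array((130,255,255)))
    m=cv2.erode(m,np.ones((3,3)));n,l,st,_=cv2.connectedComponentsWithStats(m);m=l==1+st[1:,4].argmax()
    v,u=np.nonzero(m&(w["depth"]>0));P=w["eye"]+ray(w,np.c_[u,v])*w["depth"][v,u][:,None]
    Q=(P-g)@T
    for _ in range(6):
        c=Q.mean(0);_,_,vt=np.linalg.svd(Q-c);nn=vt[2]*np.sign(vt[2][0]);d=abs((Q-c)@nn);Q=Q[d<max(1.0,np.percentile(d,85))]
    return len(Q),nn.round(3),"tilt",np.arctan2(-nn[2],nn[0]),"face dist from grasp",c@nn
E
python3 - <<'E'
from h import *
o=[3.116,.396,0]
print(facetilt(load("w5.npz"),{"ee_pos":[391.5,-225.5,62.4],"orientation":o}))
print(facetilt(load("w6.npz"),{"ee_pos":[380.25,-228,57.74],"orientation":o}))
w=load("w6.npz");print(w["depth"][200:380:20,253])
E
```

```text
(4114, array([ 0.964,  0.003, -0.266]), 'tilt', np.float64(0.2688100642277325), 'face dist from grasp', np.float64(17.690525331486633))
(4955, array([ 0.906,  0.002, -0.423]), 'tilt', np.float64(0.43704804906359407), 'face dist from grasp', np.float64(19.520788471472866))
[153.20457  142.9543   135.66664  127.987175 121.707695 114.839386
 111.28858  108.05461  109.77085 ]
```

Emit:
{"api": "play_rows", "payload": {"motion": [[[-0.2,0,0.1,0],[-0.2,0,0.1,0],[0,0,0,0],[0,0,0,0],[0,0,0,0]]]}}

```text
time_s: 18.25
ee_pos: [376.6, -229.1, 55.9]
orientation: [3.116, 0.396, 0.0]
ft_force: [5.1, 0.0, 4.1]
width: 29.6
finger_force: 27.8
```

```bash
python3 - <<'E'
from h import *
from rig import r
s=r.observe();print(s["time_s"],s["ee_pos"],s["ft_force"])
t=r.read_camera("wrist");print(facetilt(t,s))
E
```

```text
18.25 [ 376.55987653 -229.06526766   55.91332369] [5.09670966e+00 3.96429980e-03 4.12070653e+00]
(5211, array([ 0.877,  0.003, -0.48 ]), 'tilt', np.float64(0.500563646731503), 'face dist from grasp', np.float64(20.208515230800433))
```

Emit:
{"api": "play_rows", "payload": {"motion": [[[0,0,0,0],[0,0,0,0],[-0.3,0,-0.8,0],[-0.6,0,-1.2,0],[0,0,-4,0]]], "newtons": 80}}

```text
time_s: 18.92
ee_pos: [363.6, -228.6, 114.0]
orientation: [-3.109, -0.396, 0.012]
ft_force: [1.2, -0.2, -1.2]
width: 29.1
finger_force: 81.3
```

Emit:
{"api": "play_rows", "payload": {"motion": [[[0,0,-5,0],[0,0,-3,0],[0,0,0,0],[0,0,0,0],[0,0,0,0]]]}}

```text
time_s: 19.55
ee_pos: [366.2, -230.1, 194.1]
orientation: [-3.113, -0.396, 0.005]
ft_force: [-0.2, -0.9, -0.6]
width: 28.8
finger_force: 81.3
```

```bash
python3 - <<'E'
from h import *
from rig import r
s=r.observe();print(s["time_s"],s["ee_pos"],s["ft_force"],s["finger_force"],s["width"])
t=r.read_camera("wrist");np.savez("w7.npz",**{k:np.array(v) for k,v in t.items()});print(facetilt(t,s))
sd=r.read_camera("side");np.savez("s7.npz",**{k:np.array(v) for k,v in sd.items()})
T=R.from_rotvec(s["orientation"]).as_matrix();g=s["ee_pos"]-19*T[:,2]
th=.5;ax=-np.sin(th)*T[:,0]-np.cos(th)*T[:,2]
pts=np.array([g+ax*k for k in(-62,-30,0,34)]);print(proj(t,pts),proj(sd,pts))
a=t["img"][:,100:400].copy();
for u in proj(t,pts): cv2.circle(a,(int(u[0])-100,int(u[1])),3,(0,255,0),1)
u=proj(sd,pts);x,y=u.mean(0).astype(int);b=cv2.resize(sd["img"][y-48:y+48,x-48:x+48],None,fx=4,fy=4,interpolation=3)
for p in u: cv2.circle(b,tuple(((p-[x-48,y-48])*4).astype(int)),4,(0,255,0),1)
cv2.imwrite("pics/c7.png",np.hstack([a,b]))
E
```

```text
19.55 [ 366.22130874 -230.13060351  194.13119967] [-0.23504526 -0.87327935 -0.61953036] 81.28116488456726 28.83798120365763
(5241, array([ 0.871,  0.002, -0.491]), 'tilt', np.float64(0.5136659451938429), 'face dist from grasp', np.float64(20.32153478662949))
[[253.53554794 177.35385942]
 [253.65304379 224.72839858]
 [253.79530524 282.08847073]
 [254.01427959 370.37932046]] [[297.31131643 116.69932112]
 [303.34498897 107.17574442]
 [309.13419025  98.03804229]
 [315.85615856  87.42805634]]
```

View pics/c7.png

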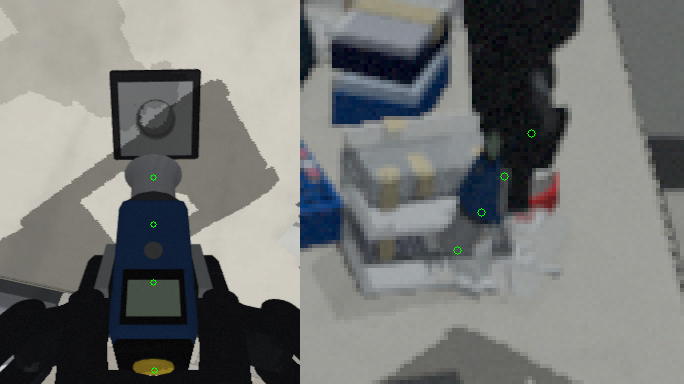

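The gauge is held tilted by about 0.51 rad. In the wrist view the nose bulge is at about (253,175) and the lower edge of the blue body is at row 200.

```bash
python3 - <<'E'
from h import *
from rig import r
s=r.observe();w=load("w7.npz");T=R.from_rotvec(s["orientation"]).as_matrix();g=s["ee_pos"]-19*T[:,2]
th=.513;ax=-np.sin(th)*T[:,0]-np.cos(th)*T[:,2];n=np.cos(th)*T[:,0]-np.sin(th)*T[:,2]
for b in(1.5,3,5.3):
  for a in(-4,0,4):
    P=[g+ax*(-30+a)+n*(15+b)]+[g+ax*(k-62+a)+n*(b+q) for k,q in((4,15),(0,9.5+1))]
    e=[proj(w,g+ax*(4-62+a)+n*b+T[:,1]*q)[0,0].round(1) for q in(-15,15)]
    print(b,a,proj(w,P)[:,1].round(1),e)
gray=w["img"][:,253].astype(int);print([(i,gray[i].tolist()) for i in range(148,212,4)])
t=load("top0.npz");tip=onz(t,[231,155.8],80)[0];print("tip",tip)
O=np.array([658.4,-7.5]);c,q=np.cos(-.226),np.sin(-.226);d=tip[:2]-O;print("in manifold",c*d[0]+q*d[1],-q*d[0]+c*d[1])
m=np.array([c,q]);tgt=np.r_[tip[:2]-m*110,190];print(tgt)
plan(s,[tgt],-1.797,6)
E
```

```text
1.5 -4 [194.6 152.7 154. ] [np.float64(226.4), np.float64(282.5)]
1.5 0 [201.4 158.1 159.3] [np.float64(226.0), np.float64(282.9)]
1.5 4 [208.5 163.7 164.7] [np.float64(225.6), np.float64(283.4)]
3 -4 [192.4 150.5 151.9] [np.float64(226.3), np.float64(282.7)]
3 0 [199.2 155.9 157.1] [np.float64(225.9), np.float64(283.1)]
3 4 [206.3 161.5 162.6] [np.float64(225.5), np.float64(283.5)]
5.3 -4 [188.9 146.9 148.5] [np.float64(226.0), np.float64(282.9)]
5.3 0 [195.8 152.4 153.8] [np.float64(225.6), np.float64(283.4)]
5.3 4 [202.9 158.  159.2] [np.float64(225.2), np.float64(283.8)]
[(148, [72, 73, 70]), (152, [73, 73, 71]), (156, [88, 84, 83]), (160, [88, 86, 83]), (164, [86, 83, 82]), (168, [83, 80, 79]), (172, [88, 82, 84]), (176, [87, 83, 80]), (180, [85, 82, 80]), (184, [88, 85, 82]), (188, [86, 83, 81]), (192, [30, 27, 27]), (196, [29, 28, 26]), (200, [44, 27, 17]), (204, [55, 30, 14]), (208, [54, 28, 11])]
tip [596.42909201   5.3485677   80.        ]
in manifold -63.274140078378515 -1.3646705730250535
[489.22633555  29.9974826  190.        ]
0 [3.67, -4.43, 0.09, 0.096]
1 [3.23, -4.76, 0.09, 0.096]
2 [2.76, -5.05, 0.09, 0.096]
3 [2.27, -5.29, 0.09, 0.096]
4 [1.75, -5.48, 0.09, 0.096]
q6 after 0.597361781911464 turn 0.47901963286123395
```

Emit:
{"api": "play_rows", "payload": {"motion": [[[3.7,-4.4,0,0.096],[3.2,-4.8,0,0.096],[2.8,-5.0,0,0.096],[2.3,-5.3,0,0.096],[1.8,-5.5,0,0.096]]]}}

```text
time_s: 20.27
ee_pos: [491.7, 30.8, 195.1]
orientation: [3.121, -0.361, -0.002]
ft_force: [0.5, -0.7, -1.6]
width: 29.0
finger_force: 81.3
```

Emit:
{"api": "play_rows", "payload": {"motion": [[[0,0,0.5,0],[0,0,0.5,0],[0,0,0,0],[0,0,0,0],[0,0,0,0]]]}}

```text
time_s: 20.9
ee_pos: [491.4, 28.3, 186.0]
orientation: [-3.121, 0.358, -0.0]
ft_force: [-0.1, -0.5, -1.4]
width: 28.9
finger_force: 81.2
```

```bash
python3 - <<'E'
from h import *
from rig import r
s=r.observe();print(s["time_s"],s["ee_pos"],s["orientation"])
t=r.read_camera("wrist");np.savez("w8.npz",**{k:np.array(v) for k,v in t.items()});print(facetilt(t,s))
tip=[[596.4,5.3,80]];u=proj(t,tip)[0];print(u)
for b in blobs(t["img"],(5,150,80),(17,255,255),80):print(b,onz(t,b[0],69.5))
x,y=u.astype(int);x0,y0=max(0,x-60),max(0,y-50)
a=cv2.resize(t["img"][y0:y0+100,x0:x0+120],None,fx=5,fy=5,interpolation=3);print(x0,y0)
cv2.circle(a,(int((u[0]-x0)*5),int((u[1]-y0)*5)),4,(0,255,0),1)
cv2.imwrite("pics/c8.png",a)
E
```

```text
20.9 [491.36825922  28.2580583  186.01759659] [-3.12101405e+00  3.58271573e-01 -4.12489557e-04]
(5209, array([ 0.87 ,  0.001, -0.493]), 'tilt', np.float64(0.5153472809571082), 'face dist from grasp', np.float64(20.22285616387369))
[250.73097933  34.72264458]
([248.8, 27.3], 571, [233, 13, 33, 35]) [[602.29538788   5.33935791  69.5       ]]
190 0
```

View pics/c8.png

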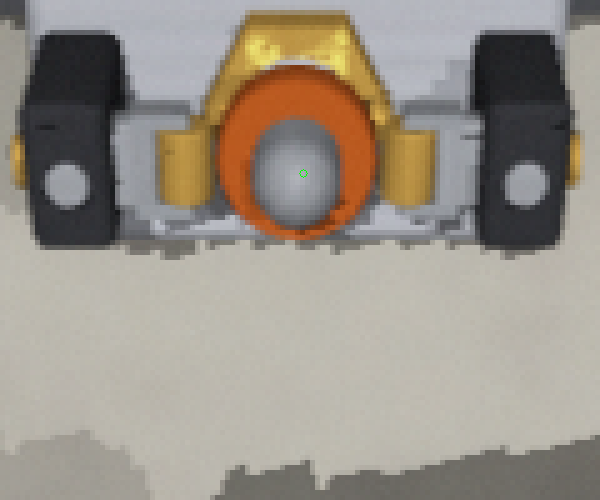

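The stem tip is at crop (296,186), pixel (249.2,37.2), and the orange collar is centred at crop (297,150) between the rollers. That's about 1–2 mm from the prediction.

```bash
python3 - <<'E'
from h import *
from rig import r
s=r.observe();w=load("w8.npz");T=R.from_rotvec(s["orientation"]).as_matrix()
P=onz(w,[249.2,37.2],76)[0];c,q=np.cos(-.226),np.sin(-.226)
d=P[:2]-[658.4,-7.5];print(P,"manif",c*d[0]+q*d[1],-q*d[0]+c*d[1],"expected x",-47-np.sin(.5)*29.6)
u=np.array([-np.sin(.5)*c,-np.sin(.5)*q,np.cos(.5)])
mouth_rel=T@[33.0,0,33.5]
print("tool y ang",np.arctan2(T[1,1],T[0,1]),"mouth now",s["ee_pos"]+mouth_rel)
for z in(46,):
    tgt=P+u*(z-29.6)-mouth_rel;print("pre TCP",tgt);plan(s,[tgt],-1.797,3)
print("u in tool",T.T@u)
np.save("nip.npy",np.r_[P,u])
E
```

```text
[595.54471855   6.58697229  76.        ] manif -64.41352737688838 -0.35592930304038006 expected x -61.19099594268441
tool y ang -1.7990684257329133 mouth now [523.58263983  20.94933034 152.57811182]
pre TCP [555.72516145  15.81520605 123.88019819]
0 [1.64, -0.06, 1.56, -0.001]
1 [1.64, -0.06, 1.56, -0.001]
2 [1.64, -0.06, 1.56, -0.001]
3 [1.64, -0.05, 1.56, -0.001]
q6 after 1.7163028898866641 turn -0.002068425732913326
u in tool [-0.47910107  0.00097791 -0.8777592 ]
```

Emit:
{"api": "play_rows", "payload": {"motion": [[[1.6,-0.05,1.5,0],[1.0,-0.05,1.0,0],[0,0,0,0],[0,0,0,0],[0,0,0,0]]]}}

```text
time_s: 21.58
ee_pos: [516.7, 24.3, 161.1]
orientation: [-3.121, 0.356, -0.0]
ft_force: [0.0, 0.8, -2.5]
width: 29.5
finger_force: 81.3
```

```bash
python3 - <<'E'
from h import *
from rig import r
s=r.observe();print(s["time_s"],s["ee_pos"])
t=r.read_camera("wrist");np.savez("w9.npz",**{k:np.array(v) for k,v in t.items()})
T=R.from_rotvec(s["orientation"]).as_matrix();N=np.load("nip.npy");P,u=N[:3],N[3:]
a=cv2.resize(t["img"][30:230,150:350],None,fx=3,fy=3,interpolation=3)
pts=np.array([P+u*k for k in(0,4.4)]+[s["ee_pos"]+T@[33.0,y,33.5] for y in(-9.5,0,9.5)]);v=proj(t,pts);print(v)
for p in v: cv2.circle(a,tuple(((p-[150,30])*3).astype(int)),3,(0,255,0),1)
cv2.imwrite("pics/c9.png",a)
E
```

```text
21.575 [516.71595195  24.28029459 161.14975996]
[[252.12703922  77.29248778]
 [252.12241563  80.90367369]
 [235.16217377 172.3267778 ]
 [252.97108613 172.32302279]
 [270.77917382 172.31926796]]
```

View pics/c9.png

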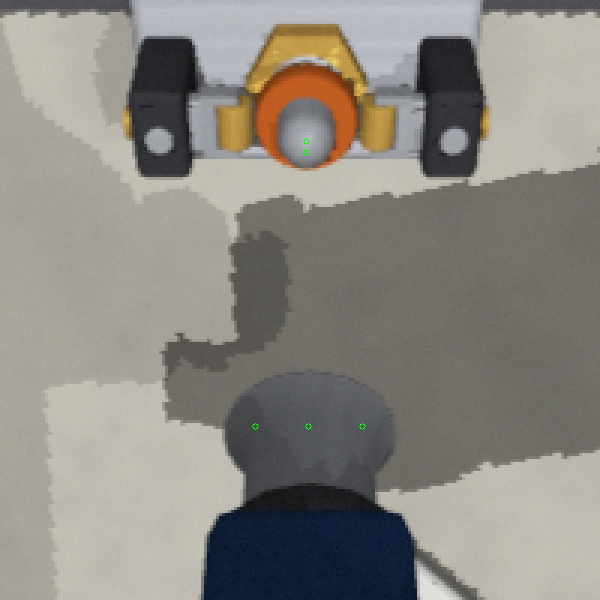

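The stem cap is centred at about crop (306,139), on the predicted point. The collar centre, about (306,115), suggests the axis lies about 1.3 mm further along +x. The nose bulge is at (308,425), laterally in line.

```bash
cat > np_.py <<'E'
from h import *
from rig import r
import sys
s=r.observe();T=R.from_rotvec(s["orientation"]).as_matrix();N=np.load("nip.npy");P,u=N[:3].copy(),N[3:]
c,q=np.cos(-.226),np.sin(-.226);P[:2]+=1.3*np.array([c,q])
print(s["time_s"],"pos",s["ee_pos"].round(1),"F",s["ft_force"].round(1),"F.u",(s["ft_force"]@u).round(1),s["width"],s["finger_force"])
M=s["ee_pos"]+T@[33.0,0,33.5]-P;a=M@u;lat=T.T@(M-a*u);print("mouth at nipple z",29.6+a,"lateral in tool",lat.round(2))
z=float(sys.argv[1]);plan(s,[P+u*(z-29.6)-T@[33.0,0,33.5]],-1.797,2)
E
python3 np_.py 45
```

```text
21.625 pos [516.8  24.3 161.2] F [ 0.2  0.1 -1.6] F.u -1.4 29.533374775421354 81.25304102897644
mouth at nipple z 98.47166408218823 lateral in tool [-15.99   0.45   8.73]
0 [1.39, -0.02, 1.27, -0.0]
1 [1.39, -0.02, 1.27, -0.0]
2 [1.39, -0.01, 1.27, -0.0]
q6 after 1.711103946759538 turn -0.0008619216357237391
```

Emit:
{"api": "play_rows", "payload": {"motion": [[[1.4,0,1.2,0],[1.4,-0.05,1.2,0],[1.4,0,1.3,0],[0,0,0,0],[0,0,0,0]]], "newtons": 100}}

```text
time_s: 22.25
ee_pos: [557.6, 15.2, 123.4]
orientation: [-3.121, 0.356, 0.002]
ft_force: [-0.6, 0.8, -1.5]
width: 29.2
finger_force: 98.9
```

```bash
python3 np_.py 26
```

```text
22.25 pos [557.6  15.2 123.4] F [-0.6  0.8 -1.5] F.u -1.0 29.21668151360015 98.88016104698181
mouth at nipple z 45.21851827201952 lateral in tool [ 0.26  0.1  -0.14]
0 [0.9, -0.01, 1.7, -0.001]
q6 after 1.701400960072455 turn -0.0011112849753889265
```

Emit:
{"api": "play_rows", "payload": {"motion": [[[0.25,0,0.45,0],[0.25,0,0.45,0],[0.2,0,0.4,0],[0.2,0,0.4,0],[0,0,0,0]]]}}

```text
time_s: 22.88
ee_pos: [566.2, 13.3, 106.2]
orientation: [-3.121, 0.356, 0.002]
ft_force: [-0.2, 0.2, -2.6]
width: 29.2
finger_force: 99.0
```

```bash
python3 np_.py 20; python3 - <<'E'
from h import *
from rig import r
s=r.observe();print(facetilt(r.read_camera("wrist"),s))
E
```

```text
22.875 pos [566.2  13.3 106.2] F [-0.2  0.2 -2.6] F.u -2.2 29.18898420705174 98.95601034164429
mouth at nipple z 25.928165834255864 lateral in tool [-0.25  0.09  0.14]
0 [0.31, -0.01, 0.51, -0.001]
q6 after 1.699290448550812 turn -0.0010198731989954357
(5256, array([ 0.871,  0.002, -0.491]), 'tilt', np.float64(0.5138083984327109), 'face dist from grasp', np.float64(20.140337658689976))
```

Emit:
{"api": "play_rows", "payload": {"motion": [[[0.1,0,0.2,0],[0.1,0,0.2,0],[0.1,0,0.2,0],[0,0,0,0],[0,0,0,0]]]}}

```text
time_s: 23.55
ee_pos: [568.5, 13.0, 101.7]
orientation: [-3.121, 0.356, 0.003]
ft_force: [-7.9, 2.7, 9.4]
width: 29.0
finger_force: 100.9
```

```bash
python3 np_.py 12
```

```text
23.55 pos [568.5  13.  101.7] F [-7.9  2.7  9.4] F.u 12.2 28.98632948542257 100.89753985404968
mouth at nipple z 20.861170108237385 lateral in tool [-0.38 -0.13  0.21]
0 [0.46, 0.01, 0.76, -0.001]
q6 after 1.698605803192841 turn -0.0009104965413406774
```

Emit:
{"api": "play_rows", "payload": {"motion": [[[0.12,0,0.22,0],[0.12,0,0.22,0],[0.1,0,0.18,0],[0,0,0,0],[0,0,0,0]]]}}

```text
time_s: 24.18
ee_pos: [572.0, 12.1, 95.0]
orientation: [-3.121, 0.356, 0.003]
ft_force: [-4.3, 1.6, 4.4]
width: 28.7
finger_force: 100.4
```

```bash
python3 np_.py 12; python3 - <<'E'
from h import *
from rig import r
s=r.observe();w=r.read_camera("wrist");print(facetilt(w,s))
print("green",[b for b in blobs(w["img"],(45,90,40),(80,255,255),10)])
for n in("side","top"):
    c=r.read_camera(n);print(n,[b for b in blobs(c["img"],(45,90,40),(80,255,255),2) if np.linalg.norm(np.array(b[0])-proj(c,[650,-8,55])[0])<30],proj(c,[650,-8,55]))
E
```

```text
24.175 pos [572.   12.1  95. ] F [-4.3  1.6  4.4] F.u 6.1 28.66148976598472 100.44592380523682
mouth at nipple z 13.232533262846204 lateral in tool [-0.39 -0.11  0.21]
0 [0.1, 0.01, 0.09, -0.001]
q6 after 1.6978629691057874 turn -0.0009848243858343597
(5194, array([ 0.871, -0.   , -0.491]), 'tilt', np.float64(0.5135633489760693), 'face dist from grasp', np.float64(20.145113376317923))
green [([252.6, 74.1], 271, [244, 65, 18, 19])]
side [([199.0, 194.3], 13, [198, 192, 3, 5])] [[199.90619813 196.26831782]]
top [] [[235.87939556 137.42965337]]
```

Emit:
{"api": "play_rows", "payload": {"motion": [[[0.05,0,0.09,0],[0.05,0,0.09,0],[0,0,0,0],[0,0,0,0],[0,0,0,0]]]}}

```text
time_s: 24.95
ee_pos: [572.1, 12.1, 94.6]
orientation: [-3.121, 0.356, 0.004]
ft_force: [-11.8, 3.0, 19.7]
width: 29.2
finger_force: 102.4
```

```bash
python3 np_.py 10; python3 - <<'E'
from h import *
from rig import r
w=r.read_camera("wrist");g=[b for b in blobs(w["img"],(45,90,40),(80,255,255),10)];print(g,w["depth"][int(g[0][0][1]),int(g[0][0][0])])
E
```

```text
24.95 pos [572.1  12.1  94.6] F [-11.8   3.   19.7] F.u 23.1 29.15889194701898 102.38227844238281
mouth at nipple z 12.83359757652321 lateral in tool [-0.48 -0.12  0.26]
0 [0.18, 0.01, 0.22, -0.001]
q6 after 1.6976115145127788 turn -0.0007969830529555022
[([252.7, 74.3], 273, [244, 65, 18, 19])] 161.58727
```

```bash
python3 - <<'E'
from h import *
from rig import r
w=r.read_camera("wrist");b=blobs(w["img"],(45,90,40),(80,255,255),10)[0]
u,v=int(b[0][0]),int(b[0][1])
P=lambda x,y:w["eye"]+ray(w,[x,y])[0]*w["depth"][y,x]
print("pin",P(u,v),"bar",P(u+22,v),P(u-22,v),P(u,v-22))
w2=load("w2.npz");print("before",[(x,(w2["eye"]+ray(w2,x[0])[0]*w2["depth"][int(x[0][1]),int(x[0][0])])) for x in blobs(w2["img"],(45,90,40),(80,255,255),8) if x[0][1]>280 and x[0][0]<330])
c=r.read_camera("side");print(blobs(c["img"],(0,150,60),(7,255,255),30))
for x in blobs(w["img"],(0,150,60),(7,255,255),150):print(x,onz(w,x[0],69.3))
s=r.observe();print(s["ft_force"],s["finger_force"],s["qvel"].round(3))
E
```

```text
pin [652.66864428  -6.01006916  66.43323675] bar [650.14256759 -16.91508449  52.46406499] [655.19820088   4.95944459  52.4082606 ] [662.88499422  -8.3465386   51.19562876]
before [(([283.0, 312.7], 21, [282, 309, 3, 8]), array([649.53618907,  -5.89856746,  57.39333292]))]
[([142.6, 137.4], 31, [138, 133, 11, 8]), ([192.4, 199.9], 76, [188, 196, 10, 9]), ([183.6, 217.5], 85, [179, 213, 10, 10])]
([182.2, 59.4], 3117, [152, 27, 61, 65]) [[666.02252634  23.68389245  69.3       ]]
([41.2, 59.5], 3536, [6, 28, 71, 64]) [[680.51300867  86.57375119  69.3       ]]
[-11.6132276    2.5354483   19.48997791] 102.38232135772705 [ 0.001  0.     0.     0.002 -0.001  0.001]
```

```bash
python3 -c "
from rig import r
print(r.sign_off())"
```

```text
the job is handed in; nothing more can be done
None
```

I handed the job in at about 25 s with a red ball resting in each of the two open seats and the gauge still gripped, holding the collar against its hard stop at about 23 N; the indicator pin has risen by roughly its full 10 mm, and I did not touch the timer, dish or bottle.

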